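Put the wire guard back on the stall's bench lamp

ROBOT

A 6-joint arm with a two-finger parallel gripper is mounted at the origin on the work surface. World frame = base frame: x ahead of the robot, y to its left, z up, the work surface at z = 0. Lengths are in m, angles in rad, forces in N, time in s.
With the tool pointing down it reaches from about 0.35 to 0.925 m from the base axis. Payload 6.4 kg.
Tool frame: the origin (TCP) lies where the fingers leave the gripper's body, on its centre line; the fingertips stand 73 mm ahead of it and the grasp point (between the pads) lies 54 mm ahead of it (robot.finger_overhang is the distance from the TCP to the fingertips, in m); z points along the fingers, y is the line along which they close (so a half turn about z gives the same grasp; the last joint's range is limited). The gripper opens to 85 mm and grips with 20 to 120 N. Pads are 22 mm wide; open, the fingers measure 114 mm over their backs; the gripper's body (76 mm by 85 mm) begins 54 mm behind the grasp point. The pads swing forward as they close: fully open they stand 13 mm farther back than shut.
Start: joints at [-1.36, 0.245, 1.558, -0, 1.339, -0.174], TCP at [0.244, -0.602, 0.304] pointing down, gripper open.
Joint ranges: [-3.13, 3.13], [-1.02, 2.26], [0.13, 2.54], [-0.95, 4.09], [0.21, 2.88], [-2.74, 2.74]. Speed limits (rad/s): [2.57, 2.57, 3.14, 3.14, 3.14, 3.14].

INTERFACE

Orientations are given as [roll, pitch, yaw] about the fixed x, y, z axes, in that order (R = Rz(yaw) Ry(pitch) Rx(roll)).
In Python, from cell import robot gives the robot as it stands. The module is installed in compiled form; this text tells all that it offers.
- The arm moves only by the shell command python3 -m handwheel 'ROWS'. ROWS is JSON, a list that holds one entry, the list of rows, each a list of 7 numbers: the finger opening in m, from 0 to 0.0854, then the shift along the world's x, y, z in m, then the turn, a rotation vector about the world's x, y, z in degrees. A call has 1 to 5 rows; each row shifts and turns the commanded pose from where the row before left it; what a row does not reach is not made up. A row lasts 1/10 s, in which the tool goes at most 50 mm and 8.59 degrees, less where a joint would pass 70% of its speed; a pose out of reach is approached as far as the arm can. A call is refused whole if a number of a shift passes 0.05 or a number of a turn 8.59, either way. A call with a gripper value outside its range is refused whole. The fingers move at their own pace and stop on an object; the grip force is fixed at half the most. Time passes only in rows, so rows that do not move let the fingers close. It gives the time, the measured TCP pose, the force, the opening and the grip force at its end, in the units of the state.
- robot.state(): the state, without advancing time (a new reading comes with each control period).
- robot.capture(name): name is "scene" or "top" or "wrist"; returns a dict with "img" (400x640x3 uint8, blue, green, red), "depth" (400x640 float32, m along the optical axis (not along the pixel's ray), 0 where there is no reading), "K" (3x3 intrinsics, pixels), "k1" (the pictures are not rectified: a ray, as slopes to the right and down, at radius r is drawn at 1 + k1 r^2 times it, then the intrinsics apply), "R" (3x3) and "t" (3): a world point X has camera coordinates R X + t. Camera axes: x right, y down, z forward; pixel columns grow to the right and rows downward; lengths in m; the calibration is good to about 2 mm. A picture is of the moment at which its call begins.
- robot.sign_off(): hands the job in; it is judged then, once.
The state is a dict: "time_s": time; "joint_pos": joint angles; "qvel": joint speeds; "tau": joint torques, N m; "ee_pos": TCP position; "eef_rot": TCP orientation; "wrist_force": force on the tool from outside, world axes, zero at the start; "moment": the same for the moment, N m; "width": opening from 0.0 (shut) to 1.0 (fully open); "finger_force": force on a finger pad.
Only numpy, scipy, OpenCV 4.12 (cv2) and the standard library are available. Lean on these libraries where they do the work, as an engineer would, in place of code of your own. Each camera call takes 0.05 s, during which the arm holds its last target. There are 200 camera calls.

TASK

The bench lamp's globe has been wiped and its wire guard is still off. Put the guard back: lower it over the globe so that its two pins go down the open gaps in the lamp's collar (beside the white dots), turn it clockwise, seen from above, under the hooks until the pins drop into the locking notches and the guard sits fully home, then let go. Do not knock the globe, and leave the other things on the table where they are.

Things in the scene. Friction and masses are not known exactly. Their poses are not given: they have to be found in the camera images.
- guard_mid (a point): the lamp's wire guard, loose, standing upright on the table: 147 mm tall, about 0.35 kg; half a turn leaves it the same. This point: on its axis, 73 mm above its underside; z up, x along its bar and pins. Dark foot ring (94 mm outside, 82 mm inside diameter, 26 mm high), six steel wires and a hoop (under 94 mm wide), a dark cap (80 mm diameter, its top 110 mm above the underside).
- guard_bar (a point): centre of the guard's orange carrying bar, where it is gripped: 67 mm above guard_mid, on the guard's axis. The bar runs along the guard's x, 84 mm long, 16 mm wide, 14 mm high, on two posts 58 mm apart; 23 mm free between bar and cap.
- guard_pin (a point): one of the guard's two round brass pins, near its outer end: 59 mm from the guard's axis along its +x, 12 mm above its underside. The other is the same at -x. The pins are 8 mm thick and stick straight out of the foot ring to 62 mm from the axis.
- lamp: the bench lamp, screwed down upright on the table; origin at the centre of its underside, z up. Red flange (156 mm diameter, 10 mm high), red housing (128 mm diameter) with a flat deck on top, and on it an aluminium collar (100 mm inside, 112 mm outside diameter, top 78 mm above the origin) with two J-shaped slots right through its wall, half a turn apart.
- lamp_deck (a point): centre of the lamp's deck, 40 mm above its underside. Locked, the guard's foot ring rests flat on the deck (guard_mid 73 mm above this point), with the guard's x along the lamp's x, either way round, to about 5 degrees. While the pins slide on the ledge the guard is 8 mm higher (guard_mid 81 mm above this point).
- lamp_gap (a point): middle of the ledge at the open gap of one slot (white dot beside it), 56 mm above the lamp's underside and 53 mm from its axis, 50 degrees anticlockwise (from above) from the lamp's x; the other gap lies opposite. Gap 16 mm wide, open to the top. From it a level ledge runs clockwise under a hook whose underside is 14 mm above the ledge.
- lamp_notch (a point): floor of one locking notch, on the lamp's +x, 53 mm from its axis, 9 mm lower than the ledge; the other lies opposite at -x. It is the end of the slot, 50 degrees clockwise from the gap: 16 mm wide, covered by the hook, and the wall past it is the end stop.
- globe: the lamp's white glass globe, fixed upright in the middle of the deck, 62 mm diameter, 78 mm high, top 118 mm above the lamp's origin; origin at the centre of its underside. Do not knock it.
- folded_fan: bystander: a folded fan lying flat, 230 x 30 x 18 mm, long along its x; origin under its centre
- paste_tin: bystander: a brass tin, 70 mm diameter, 29 mm high; origin under its centre
- red_tin: bystander: a flat red tin, 76 mm diameter, 18 mm high; origin under its centre
- seal_stone: bystander: a pale stone seal, 32 x 32 mm, 76 mm tall; origin under its centre
- jar: bystander: an amber jar with a metal lid, 84 mm diameter, 125 mm high; origin under its centre
- ink_pot: bystander: a white ink pot with a black lid, 100 mm diameter, 70 mm high; origin under its centre
- paperweight: bystander: a dark wooden bar, 200 x 34 x 16 mm, long along its x; origin under its centre

How it is judged:
On the way:
1. the guard hangs in the collar: over the globe, its pins down the gaps and in the slots, not yet in the notches (horizontal distance between guard_mid and lamp below 0.008 m and z of guard_mid in the frame of lamp between 0.117 and 0.129 m), for 0.1 s.
At the end, for the whole second after the job is handed in: the guard stands at rest on the lamp, released and upright (within 0.06 rad), centred within 6 mm, its foot ring within 3 mm of the deck and its pins in the locking notches (guard's x axis within 0.13 rad of the lamp's, either way round) (z of guard_mid in the frame of lamp below 0.116 m and horizontal distance between guard_mid and lamp below 0.006 m and angle between the x axis of guard_mid and the x axis of lamp, either way round below 0.13 rad and angle between guard_mid's own z axis and vertical below 0.06 rad and linear speed of guard below 0.02 m/s); the robot touches nothing.
It fails at once if the globe is knocked (more than 8 N) (contact force between globe and anything else above 8 N).
It fails at once if something else on the table is moved more than 3 cm (distance of any of folded_fan, paste_tin, red_tin, seal_stone, jar, ink_pot, paperweight from where it was at the start of the episode above 0.03 m).
It also fails if it takes over 45 s, if anything falls off the work surface, if the arm or the gripper's body presses on something with over 40 N, if the wrist force passes 120 N, or if a joint passes its speed limit or range.

## Working session

There is one attempt and no reset: what is moved stays moved. The work goes in short steps, Python scripts to look and compute and a shell command to move; the robot and the scene stay as the last step left them, time stands still between calls to the robot, and variables do not carry over. Pictures are saved under pics/ and viewed, at most 10 in all, crops included, and the job is handed in when it is done.

```bash
mkdir -p pics; cat > h.py <<'E'
import numpy as np, cv2
from cell import robot
def cap(n):
    c=robot.capture(n); np.savez('%s.npz'%n,**c); return c
def rays(c,uv):
    uv=np.asarray(uv,float).reshape(-1,2);K=c['K'];d=np.c_[(uv[:,0]-K[0,2])/K[0,0],(uv[:,1]-K[1,2])/K[1,1]];s=d.copy()
    for _ in range(10): s=d/(1+float(c['k1'])*(s**2).sum(1,keepdims=True))
    return np.c_[s,np.ones(len(s))]
def plane(c,uv,z):
    r=rays(c,uv)@c['R'];o=-c['R'].T@c['t']; return o+r*((z-o[2])/r[:,2])[:,None]
def cloud(c):
    h,w=c['depth'].shape;u,v=np.meshgrid(np.arange(w),np.arange(h))
    P=rays(c,np.c_[u.ravel(),v.ravel()])*c['depth'].reshape(-1,1)
    return ((P-c['t'])@c['R']).reshape(h,w,3)
E
python3 - <<'E'
from h import *
for n in('scene','top','wrist'):
    c=cap(n); cv2.imwrite('pics/%s0.png'%n,c['img']); print(n,-c['R'].T@c['t'],c['R'][2])
print(robot.state())
E
```

```text
scene [1.00599559 0.56178406 0.7024416 ] [-0.42744988 -0.66695204 -0.61029629]
top [ 0.4953589  -0.10454064  1.03656088] [ 0.07002806  0.02625997 -0.99719932]
wrist [ 0.32199807 -0.57030404  0.37286734] [-0.30102526 -0.12011889 -0.94602074]
{'time_s': 0.15, 'joint_pos': array([-1.36008234e+00,  2.45644763e-01,  1.55874868e+00, -1.98845888e-05,
        1.33873251e+00, -1.74082214e-01]), 'qvel': array([ 0.00020744, -0.00172889, -0.00281306,  0.0001545 , -0.00051313,
       -0.00027847]), 'tau': array([ 1.18795197e-04, -4.29985821e+01, -3.26551974e+01, -1.24982375e-04,
        3.51665891e-03,  2.06249797e-05]), 'ee_pos': array([ 0.24393314, -0.60213431,  0.30303118]), 'eef_rot': array([-3.14007918e+00, -2.46520845e-04,  3.84800602e-01]), 'wrist_force': array([-0.2218673 ,  0.14204685, -0.20112431]), 'moment': array([-0.01392981,  0.0246792 , -0.04000377]), 'finger_force': 0.0, 'width': 1.0007787220310271}
```

View pics/top0.png

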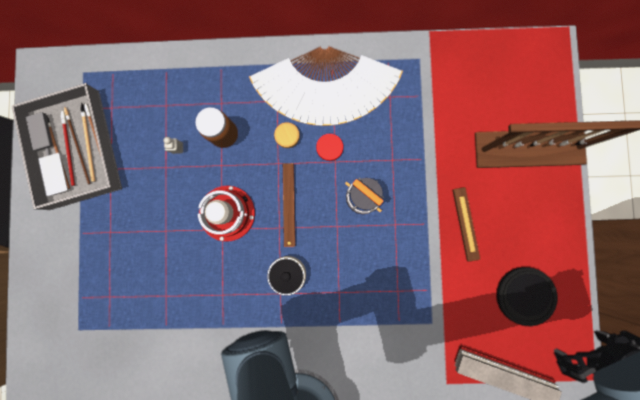

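View pics/scene0.png

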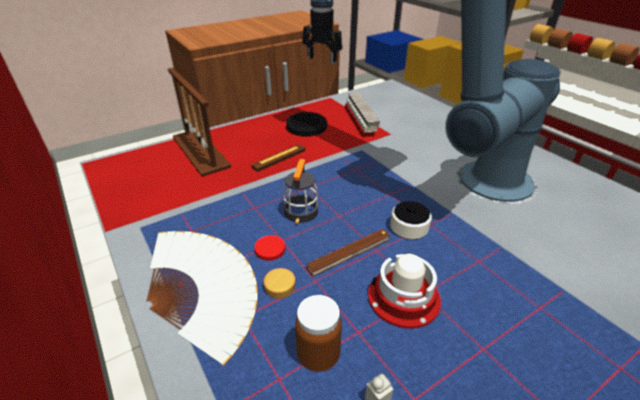

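The top view shows the guard at about (365,195) with its orange bar running down-right, and the lamp at about (224,213). The scene view has the guard at (300,200) and the lamp at (407,285). The dots need a closer look.

```bash
cat > m.py <<'E'
from h import *
def load(n): return dict(np.load(n+'.npz'))
def orange(c,box=None):
    hsv=cv2.cvtColor(c['img'],cv2.COLOR_BGR2HSV); m=cv2.inRange(hsv,(8,150,120),(20,255,255))
    if box: k=np.zeros_like(m);x0,y0,x1,y1=box;k[y0:y1,x0:x1]=255;m&=k
    return m
E
python3 - <<'E'
from m import *
t=load('top');s=load('scene')
for n,c,b in(('top',t,(335,165,395,225)),('scene',s,(280,150,320,195))):
    m=orange(c,b);cs,_=cv2.findContours(m,0,2);k=max(cs,key=cv2.contourArea);r=cv2.minAreaRect(k);bp=cv2.boxPoints(r)
    print(n,r)
    if n=='top':
        P=plane(c,bp,.147);print(P.round(4),P.mean(0)); 
    X=cloud(c)[m>0];X=X[X[:,2]>.12];print(len(X),np.median(X,0))
# lamp: flange outline ellipse in top, red
hsv=cv2.cvtColor(t['img'],cv2.COLOR_BGR2HSV);m=cv2.inRange(hsv,(0,150,80),(6,255,255))|cv2.inRange(hsv,(174,150,80),(180,255,255))
k=np.zeros_like(m);k[180:250,185:265]=255;m&=k
cs,_=cv2.findContours(m,0,2);h=cv2.convexHull(np.vstack(cs));P=plane(t,h.reshape(-1,2),.01);(x,y),r=cv2.minEnclosingCircle(P[:,:2].astype(np.float32));print('flange',x,y,r,P[:,:2].mean(0))
X=cloud(t)[180:250,185:265].reshape(-1,3)
q=X[(abs(X[:,2]-.078)<.004)];(x,y),r=cv2.minEnclosingCircle(q[:,:2].astype(np.float32));print('collar',len(q),x,y,r)
a=cv2.resize(t['img'][175:251,184:264],(400,380),interpolation=2);b=cv2.resize(s['img'][245:330,360:450],(400,380),interpolation=2)
cv2.imwrite('pics/lamp.png',np.hstack([a,b]))
E
```

```text
top ((367.61767578125, 191.97059631347656), (33.71245193481445, 6.936518669128418), 39.09385681152344)
[[ 0.5976 -0.1583  0.147 ]
 [ 0.6102 -0.1692  0.147 ]
 [ 0.5575 -0.2295  0.147 ]
 [ 0.545  -0.2186  0.147 ]] [ 0.57754026 -0.19390522  0.147     ]
231 [ 0.57732744 -0.19457235  0.14561235]
scene ((298.9036865234375, 168.8211212158203), (7.183697700500488, 21.742658615112305), 16.699243545532227)
138 [ 0.58487823 -0.18559481  0.14572472]
flange 0.5432631373405457 0.1833462119102478 0.07725154608488083 [0.54093651 0.16597734]
collar 304 0.5439987778663635 0.1851988583803177 0.05707601085305214
```

View pics/lamp.png

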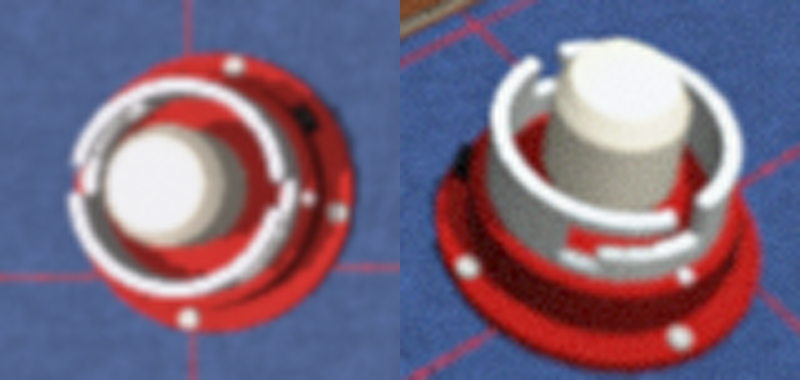

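The left crop (top view) shows the collar gaps at about (288,185) and (80,182), with a white dot at (308,198). The right crop shows the slot, with its dot at (685,275). Next I compute the gap angles and the approach moves.

```bash
python3 - <<'E'
from m import *
t=load('top');s=load('scene')
C=np.array([.544,.1845])
for n,c,uv in(('dot top',t,(184+308/5,175+198/5)),('dot scene',s,(360+685*90/400,245+275*85/380))):
    P=plane(c,uv,.04)[0,:2]-C;print(n,P,np.hypot(*P),np.degrees(np.arctan2(P[1],P[0])))
def proj(c,X):
    p=X@c['R'].T+c['t'];q=p[:,:2]/p[:,2:];q=q*(1+float(c['k1'])*(q**2).sum(1,keepdims=True));return q*[c['K'][0,0],c['K'][1,1]]+c['K'][:2,2]
a=np.radians(np.arange(0,360,5))
for n,c in(('top',t),('scene',s)):
    uv=proj(c,np.c_[C[0]+.053*np.cos(a),C[1]+.053*np.sin(a),0*a+.078])
    g=cv2.remap(c['img'].min(2),uv[:,0].astype(np.float32).reshape(-1,1),uv[:,1].astype(np.float32).reshape(-1,1),1).ravel()
    print(n,[(int(round(np.degrees(x))),int(v)) for x,v in zip(a,g)])
for z in(.078,):
  for uv in((288,185),(80,182)): 
    P=plane(t,(184+uv[0]/5,175+uv[1]/5),z)[0,:2]-C;print(P,np.degrees(np.arctan2(P[1],P[0])))
E
```

```text
dot top [-0.00784624 -0.06099287] 0.061495474217274214 -97.33037808249911
dot scene [-0.14356495  0.15710249] 0.21281937689008806 132.4220012853955
top [(0, 224), (5, 224), (10, 217), (15, 222), (20, 222), (25, 220), (30, 221), (35, 222), (40, 226), (45, 228), (50, 226), (55, 222), (60, 223), (65, 220), (70, 224), (75, 196), (80, 132), (85, 107), (90, 121), (95, 212), (100, 227), (105, 221), (110, 227), (115, 223), (120, 221), (125, 227), (130, 222), (135, 220), (140, 224), (145, 225), (150, 224), (155, 223), (160, 226), (165, 224), (170, 227), (175, 226), (180, 226), (185, 226), (190, 222), (195, 226), (200, 226), (205, 227), (210, 225), (215, 228), (220, 232), (225, 225), (230, 225), (235, 225), (240, 225), (245, 226), (250, 226), (255, 174), (260, 101), (265, 93), (270, 125), (275, 214), (280, 227), (285, 222), (290, 226), (295, 225), (300, 225), (305, 217), (310, 225), (315, 231), (320, 221), (325, 218), (330, 219), (335, 223), (340, 221), (345, 220), (350, 221), (355, 225)]
scene [(0, 237), (5, 225), (10, 227), (15, 230), (20, 234), (25, 233), (30, 236), (35, 239), (40, 234), (45, 238), (50, 239), (55, 237), (60, 237), (65, 238), (70, 241), (75, 126), (80, 26), (85, 68), (90, 189), (95, 242), (100, 243), (105, 242), (110, 242), (115, 239), (120, 238), (125, 240), (130, 239), (135, 238), (140, 243), (145, 226), (150, 230), (155, 223), (160, 225), (165, 228), (170, 220), (175, 213), (180, 220), (185, 217), (190, 217), (195, 222), (200, 221), (205, 227), (210, 238), (215, 241), (220, 239), (225, 239), (230, 237), (235, 224), (240, 225), (245, 234), (250, 237), (255, 229), (260, 121), (265, 66), (270, 83), (275, 200), (280, 242), (285, 239), (290, 242), (295, 243), (300, 242), (305, 240), (310, 240), (315, 242), (320, 242), (325, 241), (330, 237), (335, 230), (340, 225), (345, 230), (350, 226), (355, 225)]
[-0.00239766 -0.05937573] -92.3124171512142
[0.00220891 0.04934631] 87.43695586762212
```

```bash
python3 -m handwheel '[[[0.085,0.05,0.05,0,0,0,5.4],[0.085,0.05,0.05,0,0,0,5.4],[0.085,0.05,0.05,0,0,0,5.4],[0.085,0.05,0.05,0,0,0,5.4],[0.085,0.05,0.05,0,0,0,5.4]]]'
```

```text
time_s: 0.65
ee_pos: [0.4218, -0.424, 0.3036]
eef_rot: [-3.141, -0.0, 0.86]
wrist_force: [0.8, -0.2, 0.2]
width: 0.996
finger_force: 0.0
```

```bash
python3 -m handwheel '[[[0.085,0.035,0.05,0,0,0,0],[0.085,0.035,0.05,0,0,0,0],[0.085,0.035,0.05,0,0,0,0],[0.085,0.03,0.05,0,0,0,0],[0.085,0,0,0,0,0,0]]]'
python3 - <<'E'
from m import *
c=cap('wrist');cv2.imwrite('pics/w1.png',c['img']);print(robot.state()['ee_pos'],robot.state()['eef_rot'])
m=orange(c);cs,_=cv2.findContours(m,0,2);k=max(cs,key=cv2.contourArea);r=cv2.minAreaRect(k);bp=cv2.boxPoints(r);print(r)
P=plane(c,bp,.147);print(P.round(4),P.mean(0))
X=cloud(c)[m>0];X=X[X[:,2]>.13];print(len(X),np.median(X,0))
E
```

```text
time_s: 1.15
ee_pos: [0.5346, -0.255, 0.3035]
eef_rot: [-3.141, -0.001, 0.863]
wrist_force: [-0.9, -1.0, -0.4]
width: 0.992
finger_force: 0.0
[ 0.53356549 -0.25728386  0.30354155] [-3.14095199e+00  4.87074362e-05  8.60912096e-01]
((305.9999694824219, 96.99998474121094), (129.99996948242188, 23.999996185302734), 90.0)
[[ 0.6011 -0.1569  0.147 ]
 [ 0.6125 -0.1666  0.147 ]
 [ 0.5589 -0.2298  0.147 ]
 [ 0.5461 -0.2188  0.147 ]] [ 0.57968125 -0.19301425  0.147     ]
2976 [ 0.58150218 -0.19101107  0.14668972]
```

View pics/w1.png

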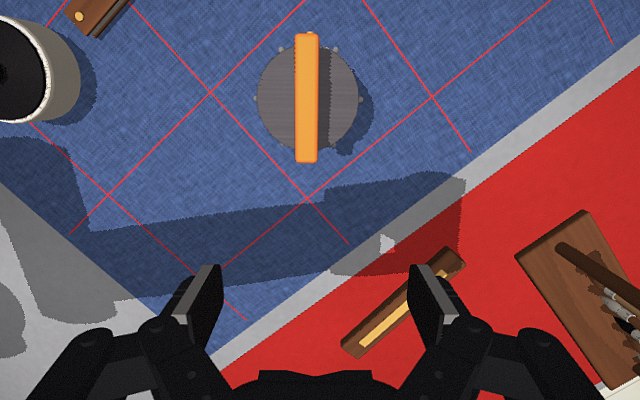

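Wrist view: the bar is centred at (306,97), runs along the image vertical and so is aligned with the tool, and nothing stands around it.

```bash
python3 -m handwheel '[[[0.085,0.023,0.032,0,0,0,0],[0.085,0.023,0.032,0,0,0,0],[0.085,0,0,-0.03,0,0,0],[0.085,0,0,-0.03,0,0,0],[0.085,0,0,0,0,0,0]]]'
python3 -c "
from h import *
s=robot.state();print(s['ee_pos'],s['eef_rot'])"
```

```text
time_s: 1.7
ee_pos: [0.5759, -0.1956, 0.2387]
eef_rot: [-3.132, 0.002, 0.855]
wrist_force: [0.3, -0.4, -0.4]
width: 0.998
finger_force: 0.0
[ 0.57592431 -0.19564564  0.23868561] [-3.13202540e+00  2.30320969e-03  8.54915980e-01]
```

```bash
python3 -m handwheel '[[[0.085,0.0035,0.0025,-0.022,0,0,0],[0.085,0,0,-0.022,0,0,0],[0.085,0,0,0,0,0,0],[0.01,0,0,0,0,0,0],[0.01,0,0,0,0,0,0]]]'
python3 -m handwheel '[[[0.01,0,0,0,0,0,0],[0.01,0,0,0,0,0,0],[0.01,0,0,0,0,0,0],[0.01,0,0,0,0,0,0]]]'
python3 -m handwheel '[[[0.0,0,0,0.02,0,0,0],[0.0,0,0,0.02,0,0,0],[0.0,0,0,0,0,0,0]]]'
```

```text
time_s: 2.2
ee_pos: [0.5827, -0.1944, 0.2021]
eef_rot: [3.138, -0.001, 0.855]
wrist_force: [-0.3, -0.9, 0.4]
width: 0.68
finger_force: 0.0
time_s: 2.6
ee_pos: [0.5821, -0.1933, 0.2008]
eef_rot: [-3.141, -0.0, 0.856]
wrist_force: [-2.0, 1.5, 6.6]
width: 0.174
finger_force: 59.0
time_s: 2.9
ee_pos: [0.583, -0.194, 0.2419]
eef_rot: [3.137, -0.001, 0.856]
wrist_force: [1.1, -0.6, -3.4]
width: 0.173
finger_force: 59.6
```

```bash
python3 -m handwheel '[[[0.0,0,0,0.04,0,0,0],[0.0,0,0,0.04,0,0,0],[0.0,0,0,0.04,0,0,0],[0.0,-0.004,0.04,0,0,0,5],[0.0,-0.004,0.04,0,0,0,5]]]'
python3 -m handwheel '[[[0.0,-0.004,0.04,0,0,0,5],[0.0,-0.004,0.04,0,0,0,5],[0.0,-0.004,0.04,0,0,0,5],[0.0,-0.004,0.04,0,0,0,5],[0.0,0,0,0,0,0,0]]]'
python3 -c "
from h import *
s=robot.state();print(s['ee_pos'],s['eef_rot'])"
```

```text
time_s: 3.4
ee_pos: [0.574, -0.1134, 0.3597]
eef_rot: [3.141, -0.0, 1.032]
wrist_force: [1.3, 0.7, -5.1]
width: 0.165
finger_force: 59.6
time_s: 3.9
ee_pos: [0.5567, 0.0507, 0.3576]
eef_rot: [-3.138, -0.001, 1.386]
wrist_force: [-0.5, -1.2, -4.1]
width: 0.169
finger_force: 59.6
[0.55673502 0.05065628 0.35758591] [-3.13800827e+00 -1.43055782e-03  1.38617316e+00]
```

```bash
python3 -m handwheel '[[[0.0,0,0.03,0,0,0,5],[0.0,0,0,0,0,0,0]]]'; python3 - <<'E'
from m import *
c=cap('wrist');s=cap('scene');t=cap('top')
cv2.imwrite('pics/w2.png',np.hstack([cv2.resize(c['img'],(400,250)),s['img'][130:380,300:700]]))
for n,q in(('w',c),('t',t),('s',s)):
    X=cloud(q).reshape(-1,3);k=X[(abs(X[:,2]-.078)<.004)&(np.hypot(X[:,0]-.544,X[:,1]-.1845)<.07)];
    if len(k)>20:
        A=np.c_[2*k[:,:2],np.ones(len(k))];print(n,len(k),cv2.minEnclosingCircle(k[:,:2].astype(np.float32)))
    r=robot.state()['ee_pos'];m=orange(q)>0;k=cloud(q)[m];k=k[(np.hypot(k[:,0]-r[0],k[:,1]-r[1])<.08)&(k[:,2]>.2)];print(n,'bar',len(k),k.mean(0) if len(k) else '')
s=robot.state();print(s['ee_pos'],s['eef_rot'])
E
```

```text
time_s: 4.1
ee_pos: [0.5574, 0.0786, 0.3579]
eef_rot: [-3.139, -0.001, 1.47]
wrist_force: [0.5, -1.0, -4.3]
width: 0.168
finger_force: 59.5
w 2141 ((0.5446768999099731, 0.1856895238161087), 0.05651431158185005)
w bar 5656 [0.55818138 0.0835183  0.30396727]
t 58 ((0.5172579288482666, 0.22314327955245972), 0.028353318572044373)
t bar 136 [0.55364143 0.04802914 0.30483681]
s 440 ((0.546551525592804, 0.1839156597852707), 0.057106029242277145)
s bar 148 [0.5628912  0.10016445 0.30192261]
[0.55782847 0.07603721 0.35850578] [-3.13974741e+00  6.77574429e-04  1.46601303e+00]
```

View pics/w2.png

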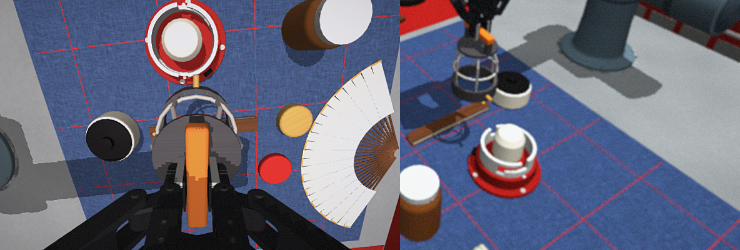

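The wrist view shows the collar clear ahead of the guard with the pin at about (196,82). The scene view shows the guard hanging upright. I measure the gap, pin and bar in the wrist picture.

```bash
python3 - <<'E'
from m import *
c=load('wrist')
X=cloud(c);k=X.reshape(-1,3);k=k[(abs(k[:,2]-.078)<.004)&(np.hypot(k[:,0]-.5447,k[:,1]-.1857)<.07)]
from scipy.optimize import least_squares
f=least_squares(lambda p:np.hypot(k[:,0]-p[0],k[:,1]-p[1])-.053,[.5447,.1857],loss='soft_l1',f_scale=.001);C=f.x;print('C',C)
th=np.degrees(np.arctan2(k[:,1]-C[1],k[:,0]-C[0]))%360;h=np.histogram(th,np.arange(0,361,3))[0];print([(i*3,int(v)) for i,v in enumerate(h) if v<8])
s=robot.state();e=s['ee_pos'];y=s['eef_rot'][2];ux=np.array([np.cos(y),np.sin(y)]);uy=np.array([-ux[1],ux[0]])
m=orange(c);n,l,st,_=cv2.connectedComponentsWithStats(m)
for i in range(1,n):
    if st[i,4]<30: continue
    Q=X[l==i];Q=Q[abs(Q[:,2])<1];d=Q[:,:2]-e[:2];a=d@ux;b=d@uy
    print(st[i],np.median(Q,0).round(4),'along',np.percentile(a,[1,99]).round(4),'across',np.percentile(b,[1,99]).round(4),'z',np.percentile(Q[:,2],[5,50,95]).round(4))
x0=170;img=cv2.resize(c['img'][90:250,220:420],(800,640),interpolation=2)[:600];cv2.imwrite('pics/w3.png',img)
E
```

```text
C [0.54490802 0.18553866]
[(75, 5), (78, 0), (81, 0), (84, 0), (87, 0), (90, 7), (255, 3), (258, 0), (261, 0), (264, 0), (267, 0), (270, 5)]
[593  96  17  11  43] [0.9265 0.1143 0.0032] along [0.0705 0.0826] across [-0.3708 -0.352 ] z [0.0019 0.0032 0.0043]
[560 114  18  13  51] [0.8871 0.0927 0.0033] along [0.0441 0.059 ] across [-0.3351 -0.3162] z [0.0017 0.0033 0.0044]
[308 120  11  19 119] [0.5605 0.1334 0.173 ] along [0.0499 0.0637] across [-0.0014  0.0063] z [0.1706 0.173  0.1741]
[533 137  15  17  47] [0.8513 0.062  0.0032] along [0.0087 0.0291] across [-0.3016 -0.2871] z [0.0018 0.0032 0.0041]
[447 167  53  52 433] [0.7511 0.0126 0.0274] along [-0.0745 -0.0084] across [-0.2362 -0.1705] z [0.0237 0.0274 0.0293]
[511 166  11  16  39] [0.8246 0.0277 0.0032] along [-0.0297  0.0503] across [-0.2752 -0.1001] z [0.0017 0.0032 0.0042]
[376 190  35  22 381] [0.6557 0.0107 0.0177] along [-0.0687 -0.0386] across [-0.1259 -0.0809] z [0.0165 0.0177 0.0191]
[495 194   9  17  38] [ 0.8047 -0.0119  0.0024] along [-0.0723 -0.049 ] across [-0.2582 -0.2505] z [0.0015 0.0024 0.0037]
[ 296  197   38  167 5674] [0.5582 0.0863 0.3042] along [-0.0384  0.0428] across [-0.0071  0.0079] z [0.3022 0.3042 0.3053]
[239 204   9   8  45] [0.4549 0.022  0.0179] along [-0.0693 -0.06  ] across [0.0909 0.1021] z [0.0164 0.0179 0.0189]
[485 224   7  16  35] [ 0.7915 -0.0543  0.0031] along [-0.1166 -0.0939] across [-0.2482 -0.2437] z [0.0018 0.0031 0.0045]
[619 234  18  11  64] [ 1.0049 -0.0884  0.0022] along [-0.1242 -0.0359] across [-0.4715 -0.2818] z [0.0009 0.0022 0.0034]
[615 243  19  17  63] [ 1.0044 -0.1063  0.0023] along [-0.1481 -0.1232] across [-0.4739 -0.4433] z [0.0014 0.0023 0.0035]
[571 245  34   1  34] [ 0.9409 -0.0915  0.0022] along [-0.1273  0.0167] across [-0.4245 -0.1234] z [0.001  0.0022 0.0033]
```

View pics/w3.png

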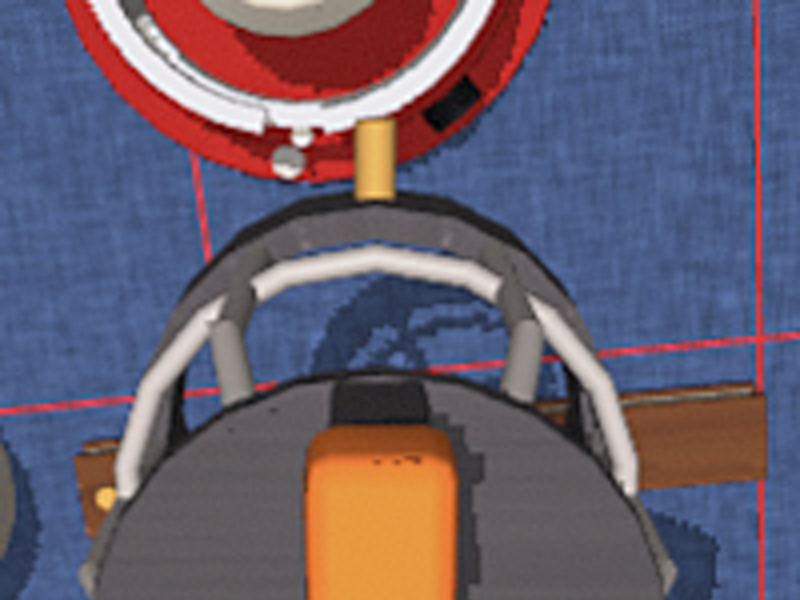

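```bash
python3 -m handwheel '[[[0.0,-0.003,0.036,0,0,0,0],[0.0,-0.004,0.036,0,0,0,0],[0.0,-0.003,0.036,0,0,0,0],[0.0,0,0,0,0,0,0],[0.0,0,0,0,0,0,0]]]'
cat > chk.py <<'E'
from m import *
import sys
c=cap('wrist');X=cloud(c);k=X.reshape(-1,3)
C=np.array([.5449,.1855])
s=robot.state();e=s['ee_pos'];y=s['eef_rot'][2];ux=np.array([np.cos(y),np.sin(y)]);uy=np.array([-ux[1],ux[0]])
print('ee',e.round(4),s['eef_rot'].round(4),'yaw',np.degrees(y).round(2),'F',s['wrist_force'].round(1))
k=k[(abs(k[:,2]-.078)<.004)&(np.hypot(k[:,0]-C[0],k[:,1]-C[1])<.07)]
if len(k)>30:
    from scipy.optimize import least_squares
    f=least_squares(lambda p:np.hypot(k[:,0]-p[0],k[:,1]-p[1])-.053,C,loss='soft_l1',f_scale=.001);print('collar',len(k),f.x)
m=orange(c);n,l,st,_=cv2.connectedComponentsWithStats(m)
for i in range(1,n):
    Q=X[l==i];Q=Q[(np.hypot(*(Q[:,:2]-e[:2]).T)<.08)&(Q[:,2]>.03)]
    if len(Q)<15: continue
    d=Q[:,:2]-e[:2];a=d@ux;b=d@uy
    print(st[i],len(Q),np.median(Q,0).round(4),'along',np.percentile(a,[1,99]).round(4),'across',np.percentile(b,[1,99]).round(4),'z',np.percentile(Q[:,2],[5,50,95]).round(4))
if len(sys.argv)>1:
    cv2.imwrite('pics/%s.png'%sys.argv[1],np.hstack([cv2.resize(c['img'][60:380,160:480],(400,400)),cv2.resize(cap('scene')['img'][210:330,350:470],(400,400),interpolation=2)]))
E
python3 chk.py
```

```text
time_s: 4.75
ee_pos: [0.5481, 0.1842, 0.3592]
eef_rot: [-3.141, 0.001, 1.467]
wrist_force: [0.3, 0.4, -4.6]
width: 0.172
finger_force: 59.6
ee [0.5482 0.1836 0.3593] [-3.1410e+00  8.0000e-04  1.4657e+00] yaw 83.98 F [-0.2  0.1 -4.2]
collar 939 [0.54480125 0.18641747]
[308 120  11  20 118] 118 [0.5535 0.2382 0.1739] along [0.0471 0.0614] across [-0.0025  0.0044] z [0.1719 0.1739 0.1755]
[ 296  197   38  167 5672] 5646 [0.549  0.1916 0.3056] along [-0.0402  0.0407] across [-0.0077  0.0072] z [0.3037 0.3056 0.3066]
```

```bash
python3 -m handwheel '[[[0.0,-0.0035,0.002,0,0,0,0],[0.0,0,0,0,0,0,0],[0.0,0,0,-0.035,0,0,0],[0.0,0,0,-0.035,0,0,0],[0.0,0,0,0,0,0,0]]]'
python3 chk.py c1
```

```text
time_s: 5.3
ee_pos: [0.5418, 0.1855, 0.284]
eef_rot: [-3.13, 0.003, 1.466]
wrist_force: [-1.0, 0.5, -5.1]
width: 0.168
finger_force: 59.6
ee [0.5432 0.1858 0.2874] [-3.1355e+00  1.5000e-03  1.4660e+00] yaw 83.99 F [ 1.5  0.7 -2.9]
collar 1248 [0.54456697 0.18625118]
[308 120   4  20  51] 51 [0.5417 0.2386 0.099 ] along [0.0457 0.0595] across [0.006  0.0085] z [0.0969 0.099  0.1005]
[315 120   4  19  46] 46 [0.547  0.2382 0.0987] along [0.0462 0.0599] across [0.0007 0.003 ] z [0.0961 0.0987 0.1004]
[ 296  197   38  167 5684] 5662 [0.5421 0.1928 0.2304] along [-0.0415  0.0395] across [-0.0059  0.009 ] z [0.2282 0.2304 0.2314]
```

View pics/c1.png

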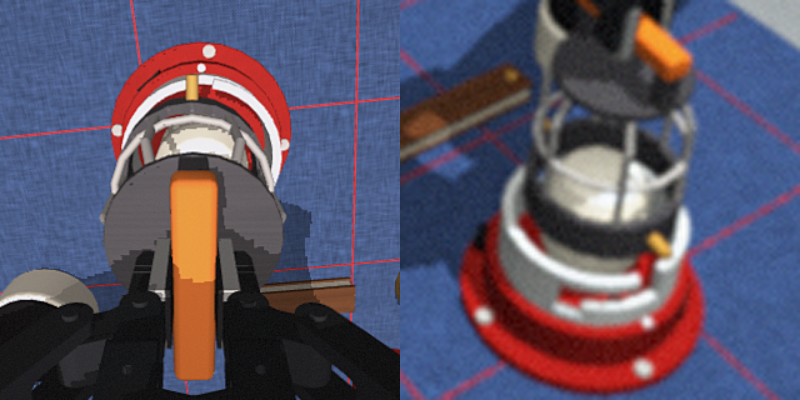

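The guard's foot is around the globe, and the front pin, at (192,88) in the left crop, stands over the gap. I lower it gently and watch the force.

```bash
python3 -m handwheel '[[[0.0,0,0,0,0,0,0],[0.0,0,0,-0.008,0,0,0],[0.0,0,0,-0.007,0,0,0],[0.0,0,0,0,0,0,0],[0.0,0,0,0,0,0,0]]]'
python3 chk.py
```

```text
time_s: 5.9
ee_pos: [0.5444, 0.1866, 0.2746]
eef_rot: [-3.141, 0.0, 1.467]
wrist_force: [0.5, -0.4, -3.7]
width: 0.175
finger_force: 59.6
ee [0.5445 0.1866 0.2749] [-3.1416  0.      1.467 ] yaw 84.05 F [ 0.1 -0.6 -3.8]
collar 1591 [0.54460539 0.18549243]
[309 120  10  20 103] 102 [0.5488 0.2402 0.0896] along [0.0465 0.061 ] across [-0.0026  0.0043] z [0.0873 0.0896 0.091 ]
[ 296  197   38  167 5689] 5669 [0.5453 0.1941 0.221 ] along [-0.0408  0.0402] across [-0.0078  0.0072] z [0.2189 0.221  0.222 ]
```

```bash
python3 -m handwheel '[[[0.0,0,-0.0007,-0.006,0,0,0],[0.0,0,0,-0.006,0,0,0],[0.0,0,0,-0.006,0,0,0],[0.0,0,0,0,0,0,0],[0.0,0,0,0,0,0,0]]]'
python3 chk.py
```

```text
time_s: 6.45
ee_pos: [0.5444, 0.1858, 0.2565]
eef_rot: [-3.141, 0.0, 1.467]
wrist_force: [0.0, 0.0, -4.2]
width: 0.171
finger_force: 59.6
ee [0.5446 0.1859 0.2569] [ 3.1415 -0.      1.4669] yaw 84.05 F [ 0.2 -0.7 -3.6]
collar 2323 [0.54424609 0.18405155]
[309 120   4  20  44] 44 [0.5469 0.2397 0.0714] along [0.0468 0.0609] across [0.0024 0.0044] z [0.07   0.0714 0.073 ]
[314 120   5  20  59] 58 [0.5517 0.2399 0.0712] along [0.0465 0.0609] across [-0.0026  0.0005] z [0.0696 0.0712 0.0727]
[ 296  197   38  167 5683] 5653 [0.5453 0.1933 0.2028] along [-0.0409  0.0401] across [-0.0077  0.0072] z [0.2009 0.2028 0.2039]
```

```bash
python3 -m handwheel '[[[0.0,0,0,-0.005,0,0,0],[0.0,0,0,-0.0015,0,0,0],[0.0,0,0,0,0,0,0],[0.0,0,0,0,0,0,0]]]'
python3 -m handwheel '[[[0.0,0,0,-0.001,0,0,0],[0.0,0,0,-0.001,0,0,0],[0.0,0,0,0,0,0,0],[0.0,0,0,0,0,0,0]]]'
```

```text
time_s: 6.9
ee_pos: [0.5445, 0.1859, 0.2504]
eef_rot: [-3.142, -0.0, 1.467]
wrist_force: [-0.5, -0.4, -3.8]
width: 0.175
finger_force: 59.6
time_s: 7.3
ee_pos: [0.5446, 0.1859, 0.2486]
eef_rot: [3.141, -0.0, 1.467]
wrist_force: [-0.1, 1.3, -3.4]
width: 0.168
finger_force: 59.7
```

```bash
python3 -m handwheel '[[[0.0,0,0,0,0,0,-4],[0.0,0,0,0,0,0,-4],[0.0,0,0,0,0,0,-4],[0.0,0,0,0,0,0,-4],[0.0,0,0,0,0,0,0]]]'
python3 -c "
from h import *
s=robot.state();print(s['ee_pos'],s['wrist_force'],s['moment'],s['eef_rot'])"
```

```text
time_s: 7.8
ee_pos: [0.5446, 0.1858, 0.2485]
eef_rot: [3.141, -0.0, 1.188]
wrist_force: [0.2, -0.1, -3.4]
width: 0.178
finger_force: 59.7
[0.54458014 0.18581669 0.2485109 ] [ 0.17837011 -0.09470646 -3.44076722] [ 0.01080743  0.0855394  -0.0112704 ] [ 3.14146753e+00 -2.81151597e-05  1.18771133e+00]
```

Turning freely, no load on the wrist. I go on toward 34° (0.593 rad).

```bash
python3 -m handwheel '[[[0.0,0,0,0,0,0,-5],[0.0,0,0,0,0,0,-5],[0.0,0,0,0,0,0,-5],[0.0,0,0,0,0,0,-5],[0.0,0,0,0,0,0,0]]]'
python3 -m handwheel '[[[0.0,0,0,0,0,0,-4],[0.0,0,0,0,0,0,-4],[0.0,0,0,0,0,0,-2],[0.0,0,0,0,0,0,0],[0.0,0,0,0,0,0,0]]]'
python3 -c "
from h import *
s=robot.state();print(s['ee_pos'],s['wrist_force'],s['moment'],s['eef_rot'])"
```

```text
time_s: 8.3
ee_pos: [0.5446, 0.1859, 0.2485]
eef_rot: [3.142, -0.0, 0.84]
wrist_force: [-0.2, 0.1, -1.7]
width: 0.171
finger_force: 59.7
time_s: 8.8
ee_pos: [0.5444, 0.1859, 0.2482]
eef_rot: [-3.141, 0.0, 0.666]
wrist_force: [0.6, 0.2, -4.7]
width: 0.168
finger_force: 59.6
[0.54440359 0.18586614 0.24822819] [ 0.61792067  0.18021079 -4.70669206] [ 0.02595406  0.00176958 -0.00247629] [-3.14135781e+00  2.91948441e-04  6.66345192e-01]
```

```bash
python3 -m handwheel '[[[0.0,0,0,0,0,0,-4],[0.0,0,0,-0.002,0,0,0],[0.0,0,0,-0.002,0,0,0],[0.0,0,0,0,0,0,0],[0.0,0,0,0,0,0,0]]]'
python3 -c "
from h import *
s=robot.state();print(s['ee_pos'],s['wrist_force'],s['moment'],s['eef_rot'])"
```

```text
time_s: 9.3
ee_pos: [0.5444, 0.1859, 0.2442]
eef_rot: [-3.141, 0.0, 0.595]
wrist_force: [0.4, 0.5, -3.4]
width: 0.172
finger_force: 59.6
[0.54444274 0.1858533  0.24418075] [ 0.35269822  0.48217722 -3.44386254] [ 0.02619236 -0.06942981  0.01419289] [-3.14141269e+00  3.52195671e-04  5.95125025e-01]
```

Going into the notch without resistance; I lower to the deck.

```bash
python3 -m handwheel '[[[0.0,0,0,-0.002,0,0,0],[0.0,0,0,-0.001,0,0,0],[0.0,0,0,0,0,0,0],[0.0,0,0,0,0,0,0]]]'
python3 -m handwheel '[[[0.0,0,0,-0.001,0,0,0],[0.0,0,0,-0.0005,0,0,0],[0.0,0,0,0,0,0,0],[0.0,0,0,0,0,0,0]]]'
python3 chk.py c2
```

```text
time_s: 9.7
ee_pos: [0.5445, 0.1859, 0.2413]
eef_rot: [-3.142, 0.0, 0.594]
wrist_force: [-0.4, 0.8, -5.5]
width: 0.166
finger_force: 59.6
time_s: 10.1
ee_pos: [0.5449, 0.1861, 0.2407]
eef_rot: [3.141, -0.001, 0.594]
wrist_force: [0.5, 1.7, 1.0]
width: 0.166
finger_force: 60.2
ee [0.5449 0.1861 0.2407] [ 3.1413e+00 -1.3000e-03  5.9430e-01] yaw 34.05 F [-0.1  1.6  1.7]
collar 2243 [0.54472955 0.18572045]
[309 120   9  10  24] 24 [0.5914 0.2215 0.0553] along [0.0545 0.0612] across [-0.0013  0.0046] z [0.0542 0.0553 0.0565]
[314 122   5   8  19] 19 [0.5927 0.217  0.0554] along [0.0546 0.0595] across [-0.0023  0.0007] z [0.0531 0.0554 0.0567]
[ 296  197   38  167 5718] 5685 [0.5509 0.19   0.187 ] along [-0.0406  0.0403] across [-0.0075  0.0077] z [0.185  0.187  0.1881]
```

View pics/c2.png

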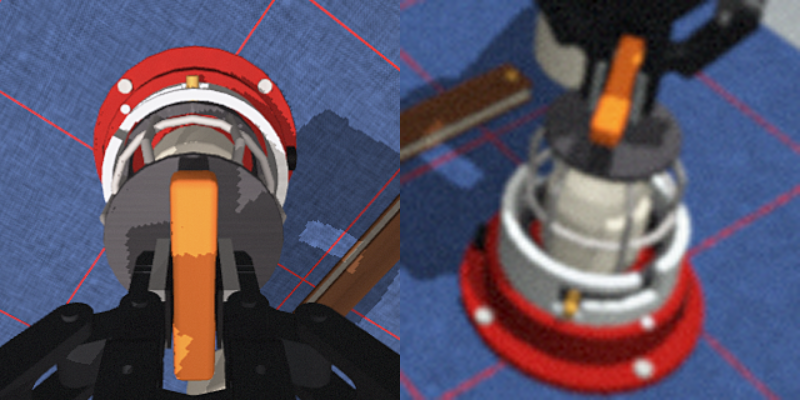

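The guard is on the deck: the bar top is at 187 mm as it should be, and the pin is at the slot's end, at (572,302) in the right crop. I release it and retreat.

```bash
python3 -m handwheel '[[[0.06,0,0,0,0,0,0],[0.06,0,0,0,0,0,0],[0.06,0,0,0,0,0,0],[0.06,0,0,0,0,0,0]]]'
python3 -m handwheel '[[[0.06,0,0,0.02,0,0,0],[0.06,0,0,0.04,0,0,0],[0.06,0,0,0.04,0,0,0],[0.06,0,0,0.02,0,0,0],[0.06,0,0,0,0,0,0]]]'
python3 - <<'E'
from m import *
c=cap('wrist');X=cloud(c);m=orange(c);n,l,st,_=cv2.connectedComponentsWithStats(m)
for i in range(1,n):
    Q=X[l==i];Q=Q[(np.hypot(Q[:,0]-.545,Q[:,1]-.186)<.08)]
    if len(Q)<15: continue
    (x,y),wh,a=cv2.minAreaRect(Q[:,:2].astype(np.float32));d=cv2.fitLine(Q[:,:2].astype(np.float32),2,0,.01,.01).ravel()
    print(len(Q),(x,y),wh,np.degrees(np.arctan2(d[1],d[0])),np.percentile(Q[:,2],[5,50,95]))
E
```

```text
time_s: 10.6
ee_pos: [0.5446, 0.1858, 0.2399]
eef_rot: [3.141, 0.0, 0.594]
wrist_force: [0.4, 0.5, 0.1]
width: 0.701
finger_force: 0.0
time_s: 11.1
ee_pos: [0.5458, 0.186, 0.3644]
eef_rot: [3.138, -0.007, 0.594]
wrist_force: [-0.0, 0.5, 0.0]
width: 0.705
finger_force: 0.0
29 (0.5927863121032715, 0.21987521648406982) (0.005703388247638941, 0.0080479197204113) -59.62018 [0.03988805 0.05442539 0.05677554]
1913 (0.544323742389679, 0.18642334640026093) (0.08332809805870056, 0.016592256724834442) 34.277603 [0.18471876 0.18654528 0.18774104]
```

Centred at (0.5443, 0.1864), bar at 34.3°, top at 187 mm, and the arm is clear. I hand it in.

```bash
python3 -m handwheel '[[[0.06,0,0,0,0,0,0],[0.06,0,0,0,0,0,0],[0.06,0,0,0,0,0,0]]]'; python3 -c "
from h import *
print(robot.sign_off())"
```

```text
time_s: 11.45
ee_pos: [0.5441, 0.1858, 0.3581]
eef_rot: [-3.14, 0.003, 0.594]
wrist_force: [0.5, -0.8, 0.3]
width: 0.704
finger_force: 0.0
the job is handed in; nothing more can be done
None
```

The guard is back on the lamp: by the last camera check it sits centred, down on the deck, with its pins in the notches; the arm has let go and is clear, and I handed the job in at about 11.5 s (no verdict came back).

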